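Shut the seed hopper's hatch and lock it with its pin

TASK

Close the seed hopper: slide its yellow hatch fully shut by the black post so that the hatch's lug stands between the two steel cheeks of the fork, then push the red-handled pin down the slanting hole through fork and lug until the handle's shoulder sits against the fork, and let go. Leave the jar, the dropper bottle and the tub where they stand.

Things in the scene. Friction and masses are not known exactly. Their poses are not given: they have to be found in the camera images.
- fork: Steel fork at one end of the green seed hopper (fixed, 160 mm high): two 8 mm cheeks 54 x 56 mm, 14 mm apart, holes 22.4 mm; stack 30 mm, free space behind. Origin: hole's mouth on the outer face, 129 mm up. z: hole axis, outward, 35 deg above level (pin goes along -z); x: up the slope; y: level, the way the hatch opens. The hopper's top edge is 45 mm up the slope from the hole.
- hatch (a joint): Travel of the yellow hatch in m: 0 fully shut (at its stop; the 22.4 mm hole of its 10 mm thick lug is then in line with the fork's holes), up to 0.052 as it slides open along the fork's y axis. Starts 30 to 50 mm open, slides with 1.5 N of friction and stays where it is left.
- hatch_post (a point): Centre of the top of the black square post on the hatch, 14 x 14 mm, 50 mm tall, vertical, two of its sides square to the fork's y axis; moves with the hatch. Its top is about 162 mm above the table, 75 mm from the fork's hole along y when shut; pinch or push it on its upper 35 mm.
- lock_pin: Headed pin, 130 mm, 0.12 kg: steel shank 20 mm in diameter, 70 mm long with a 14 mm tapered nose, and a flat red handle (the head) 60 mm long, 36 mm wide (y), 20 mm thick (z) with a black band. Lies flat on the table. Origin on the shank's axis at the shoulder where shank meets handle. x: along the shank to its tip; the handle's middle is at x = -30 mm.
- jar: Small open glass jar, 62 mm in diameter, 60 mm high, standing between pin and hopper; origin at the centre of its underside. A bystander.
- dropper_bottle: Brown dropper bottle with black cap, 33 mm in diameter, 102 mm high, standing beyond the pin's tip; origin at the centre of its underside. A bystander.
- tub: Printed white plastic tub, 99 mm in diameter, 128 mm high, standing in front of the hopper's slanting face; origin at the centre of its underside. A bystander.
- incubator_corner (a point): Near left lower corner of the big white closed incubator with a clear door, 510 mm high, fixed: an obstacle beyond the work that arm and wrist must keep clear of. Its front runs 610 mm from here along its own -y axis (to the right), its left side runs from here along its own +x (away); a vent knob and a latch stand 45 mm out of the front about 260 mm up.

How it is judged:
By the outcome, as a careful person would: the job done as asked, in the order asked, and still so for the second after the job is handed in, with the robot touching nothing.
It also fails if it takes over 54 s, if anything falls off the work surface, if the arm or the gripper's body presses on something with over 40 N, if the wrist force passes 120 N, or if a joint passes its speed limit or range.

ROBOT

A 7-joint arm with a two-finger parallel gripper is mounted at the origin on a cart in front of the work surface, level with it; the furniture and walls round the work are solid. World frame = base frame: x ahead of the robot, y to its left, z up, the work surface at z = 0. Lengths are in m, angles in rad, forces in N, time in s.
With the tool pointing down it reaches from about 0.4 to 0.85 m from the base axis. Payload 10.4 kg.
Tool frame: the origin (TCP) lies on the centre line of the jaws, within the pads' length; the fingertips stand r.tip_extent ahead of it and the grasp point (between the pads) lies 3 mm ahead of it (r.tip_extent is the distance from the TCP to the fingertips, in m); z points along the fingers, y is the direction in which the jaws open and shut (so a half turn about z gives the same grasp; the last joint's range is limited). The gripper opens to 87 mm and grips with 3 to 60 N. Pads are 19 mm wide; open, the fingers measure 117 mm over their backs; the gripper's body (75 mm by 190 mm) begins 51 mm behind the grasp point.
Start: joints at [1.243, 0.332, -0.065, 1.46, 0.022, 1.35, -0.088], TCP at [0.188, -0.596, 0.245] pointing down, gripper open.
Joint ranges: [-2.6, 2.6], [-0.5, 2.12], [-1.47, 1.34], [0.16, 2.42], [-1.27, 4.41], [0.06, 2.06], [-2.6, 2.6]. Speed limits (rad/s): [2.22, 2.22, 2.79, 2.79, 3.14, 3.14, 3.14].

INTERFACE

Orientations are given as a unit quaternion [x, y, z, w].
In Python, from bench import r gives the robot as it stands. The module is installed in compiled form; this text tells all that it offers.
- The arm moves only by the shell command python3 -m jog 'ROWS' [FORCE]. ROWS is JSON, a list of rows, each a list of 5 numbers: the shift along the tool's x, y, z in cm, then the turn about the tool's z in rad, then the closure, from 0 (fully open) to 1 (shut). A call has exactly 10 rows; each row shifts and turns the pose as measured when the row begins, along the tool's axes as they then stand; what a row does not reach is not made up. A row lasts 1/10 s, in which the tool goes at most 50 mm and 8.59 degrees, less where a joint would pass 70% of its speed; a pose out of reach is approached as far as the arm can. A call with a gripper value outside its range is refused whole. The fingers move at their own pace and stop on an object; FORCE is the grip in N (left out, the last holds). Time passes only in rows, so rows that do not move let the fingers close, or fill a call up. It gives the time, the measured TCP pose, the force and the opening at its end, in the units of the state.
- r.read_state(): the state, without advancing time (a new reading comes with each control period).
- r.camera(name): name is "scene" or "side" or "wrist"; returns a dict with "pixels" (400x640x3 uint8, red, green, blue), "fx", "fy", "cx", "cy" (pixels), "camera_from_world" (4x4, takes a point from world to camera coordinates). Camera axes: x right, y up, looking along -z (the intrinsics and any distortion apply to the point x, -y, -z); pixel columns grow to the right and rows downward; lengths in m; the calibration is good to about 2 mm. A picture is of the moment at which its call begins. There is no depth.
- r.close_job(): hands the job in, once; it reports no verdict.
The state is a dict: "time": time; "joint_positions": joint angles; "joint_vel": joint speeds; "joint_torque": joint torques, N m; "ee_pos": TCP position; "eef_rot": TCP orientation; "ft_force": force on the tool from outside, world axes, zero at the start; "torque": the same for the moment, N m; "width": finger opening in m.
Only numpy, scipy, OpenCV 4.12 (cv2) and the standard library are available. Lean on these libraries where they do the work, as an engineer would, in place of code of your own. Each camera call takes 0.05 s, during which the arm holds its last target. There are 200 camera calls.

## Working session

There is one attempt and no reset: what is moved stays moved. The work goes in short steps, Python scripts to look and compute and a shell command to move; the robot and the scene stay as the last step left them, time stands still between calls to the robot, and variables do not carry over. Pictures are saved under pics/ and viewed, about 8 in all and at most 12, crops included, and the job is handed in when it is done.

```bash
mkdir -p pics; ls; python3 - <<'E'
from bench import r
import cv2,pickle
s=r.read_state();print(s,r.tip_extent)
for n in("scene","side","wrist"):
    c=r.camera(n);pickle.dump(c,open(n+"0.pkl","wb"));cv2.imwrite(f"pics/{n}0.png",c["pixels"][:,:,::-1])
    print(n,{k:v for k,v in c.items() if k!="pixels"})
E
```

```text
pics
{'time': 0.0, 'joint_positions': array([ 1.24339565,  0.33287337, -0.06465349,  1.46097885,  0.02157296,
        1.34989368, -0.08849169]), 'joint_vel': array([ 0.0003381 ,  0.00045842,  0.00019458,  0.00021296,  0.00103754,
       -0.00102623,  0.00012008]), 'joint_torque': array([ 1.15421849e-04, -6.23252392e+01,  2.46778439e-02, -3.89896023e+01,
       -6.12400286e-02,  3.98808613e-02,  1.70457802e-04]), 'ee_pos': array([ 0.18742969, -0.59584488,  0.24373494]), 'eef_rot': array([ 9.88410769e-01,  1.51801249e-01, -1.39233587e-04, -7.16200041e-04]), 'ft_force': array([ 0.20771405,  1.16941494, -0.22936453]), 'torque': array([0.02718766, 0.01105377, 0.03214736]), 'width': 0.08734210106355597} 0.022
scene {'fx': 380.593930501791, 'fy': 380.593930501791, 'cx': 321.5466276475668, 'cy': 199.82110916596613, 'camera_from_world': array([[-0.4309023 , -0.90224642,  0.01657108,  0.38181411],
       [ 0.69408797, -0.31964123,  0.64503595, -0.38730777],
       [-0.57668458,  0.28944926,  0.76397253, -1.09453092],
       [ 0.        ,  0.        ,  0.        ,  1.        ]])}
side {'fx': 511.7535363790738, 'fy': 511.7535363790738, 'cx': 325.3201021898225, 'cy': 199.25760407727438, 'camera_from_world': array([[-0.07401091, -0.99723853,  0.00614071,  0.20700327],
       [ 0.77085044, -0.05330051,  0.63478237, -0.4852835 ],
       [-0.63270213,  0.05171439,  0.77266657, -1.23769198],
       [ 0.        ,  0.        ,  0.        ,  1.        ]])}
wrist {'fx': 352.93215626582605, 'fy': 352.93215626582605, 'cx': 319.08468259555997, 'cy': 198.8024468878491, 'camera_from_world': array([[ 0.29936481, -0.95413803, -0.00115086, -0.62411382],
       [ 0.92511074,  0.29055221, -0.24443719,  0.02803662],
       [ 0.2335612 ,  0.07211122,  0.96966445, -0.38872663],
       [ 0.        ,  0.        ,  0.        ,  1.        ]])}
```

View pics/scene0.png

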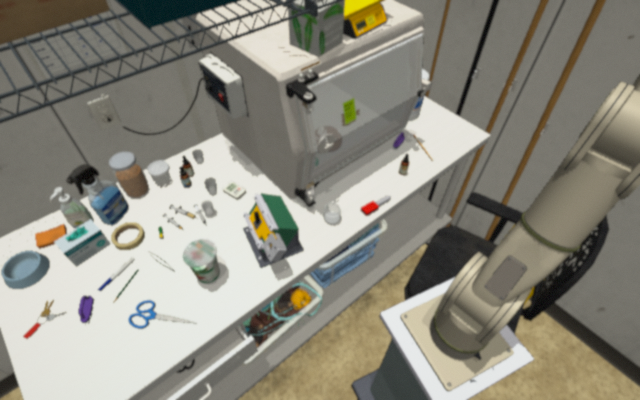

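View pics/side0.png

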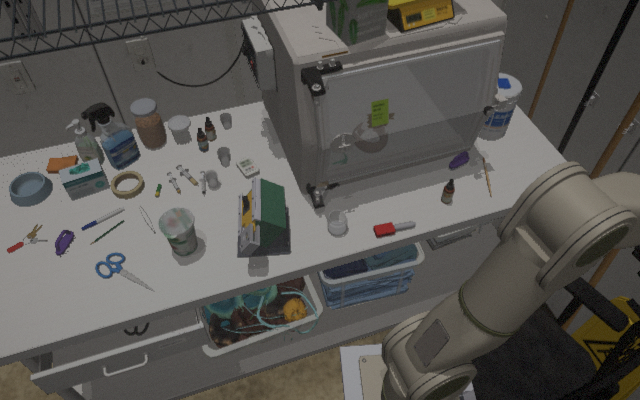

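```bash
python3 - <<'E'
import cv2,numpy as np
a=cv2.imread("pics/side0.png")[170:270,150:300];b=cv2.imread("pics/scene0.png")[180:280,180:320]
A=cv2.resize(a,None,fx=4.6,fy=4.6,interpolation=3)
b=cv2.imread("pics/side0.png")[190:250,310:470]
cv2.imwrite("pics/c1.png",cv2.resize(cv2.imread("pics/side0.png")[165:265,230:300],None,fx=5.9,fy=5.9,interpolation=3))
L=cv2.resize(cv2.imread("pics/side0.png")[170:262,226:296],None,fx=5.5,fy=5.5,interpolation=3)
R=cv2.resize(cv2.imread("pics/scene0.png")[185:277,235:305],None,fx=5.5,fy=5.5,interpolation=3)
cv2.imwrite("pics/c1.png",np.hstack([L,R]))
E
```

```text
(no output)
```

View pics/c1.png

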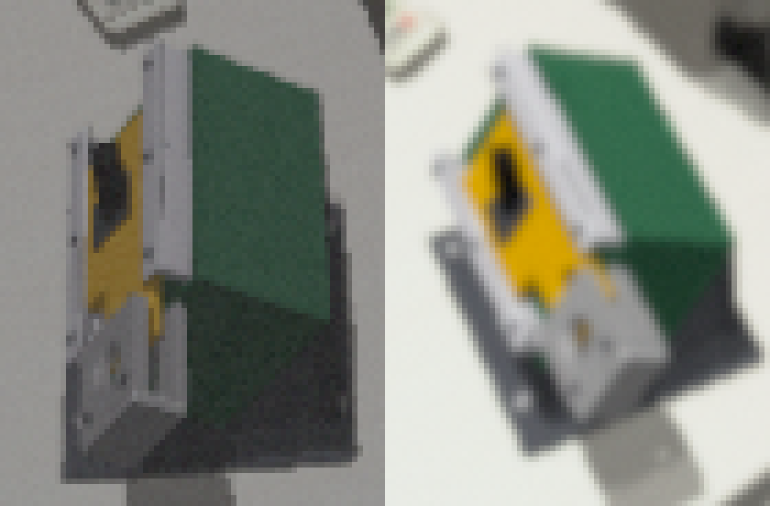

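```bash
cat > h.py <<'E'
import pickle,numpy as np,cv2
from scipy.spatial.transform import Rotation as R
def load(f): return pickle.load(open(f,"rb"))
def ray(c,p):
    M=np.linalg.inv(c["camera_from_world"]); d=np.array([(p[0]-c["cx"])/c["fx"],-(p[1]-c["cy"])/c["fy"],-1.])
    return M[:3,3],M[:3,:3]@d
def atz(c,p,z):
    o,d=ray(c,p); return o+d*(z-o[2])/d[2]
def tri(obs):
    A=np.zeros((3,3));b=np.zeros(3)
    for c,p in obs:
        o,d=ray(c,p);d/=np.linalg.norm(d);P=np.eye(3)-np.outer(d,d);A+=P;b+=P@o
    X=np.linalg.solve(A,b);return X,[np.round(proj(c,X)-p,1) for c,p in obs]
def proj(c,X):
    q=c["camera_from_world"]@np.append(X,1);return np.array([c["cx"]-c["fx"]*q[0]/q[2],c["cy"]+c["fy"]*q[1]/q[2]])
def show(c):pass
E
python3 - <<'E'
from h import *
np.set_printoptions(precision=4,suppress=True)
S=load("side0.pkl");C=load("scene0.pkl")
cs=lambda x,y:np.array([x/5.5+226-.4,y/5.5+170-.4]); cc=lambda x,y:np.array([(x-385)/5.5+235-.4,y/5.5+185-.4])
for n,a,b,z in[("hole",(115,362),(583,332),.129),("post",(104,150),(505,150),.162),("edgefar",(192,48),(530,48),.166),("edgenear",(192,278),(600,245),.166),("greennearR",(329,320),(732,240),.166)]:
    print(n,tri([(S,cs(*a)),(C,cc(*b))]),atz(S,cs(*a),z),atz(C,cc(*b),z))
for n,p,q,z in[("handleL",(375,229),(362,209),.01),("tip",(415,225),(390,199),.01),("shoulder",(397,228),None,.01),("jar",(338,232),(333,221),0),("bottle",(447,200),(404,173),.0),("tub",(184,250),(207,278),0),("incub",(315,205),(305,200),0)]:
    print(n,atz(S,p,z),atz(C,q,z) if q else'')
E
```

```text
hole (array([0.4225, 0.3905, 0.1313]), [array([ 0. , -0.3]), array([0. , 0.2])]) [0.4233 0.3909 0.129 ] [0.4249 0.39   0.129 ]
post (array([0.5246, 0.3938, 0.1727]), [array([ 0. , -0.4]), array([0.1, 0.4])]) [0.5321 0.3953 0.162 ] [0.5347 0.3919 0.162 ]
edgefar (array([0.6073, 0.3521, 0.1531]), [array([ 0. , -0.2]), array([0. , 0.2])]) [0.595  0.3508 0.166 ] [0.5968 0.3546 0.166 ]
edgenear (array([0.4941, 0.3561, 0.1015]), [array([ 0. , -0.1]), array([0. , 0.1])]) [0.4444 0.3499 0.166 ] [0.4489 0.368  0.166 ]
greennearR (array([0.4653, 0.2861, 0.0997]), [array([ 0.1, -0.6]), array([0.1, 0.5])]) [0.4144 0.2839 0.166 ] [0.4222 0.3026 0.166 ]
handleL [0.5059 0.0193 0.01  ] [0.5093 0.0181 0.01  ]
tip [ 0.5123 -0.1044  0.01  ] [ 0.5072 -0.0996  0.01  ]
shoulder [ 0.5049 -0.0478  0.01  ] 
jar [0.5097 0.1312 0.    ] [0.5114 0.1339 0.    ]
bottle [ 0.6107 -0.2278  0.    ] [ 0.606  -0.2288  0.    ]
tub [0.4763 0.59   0.    ] [0.4774 0.5947 0.    ]
incub [0.6194 0.1944 0.    ] [0.642  0.1846 0.    ]
```

```bash
python3 - <<'E'
import cv2,numpy as np
L=cv2.resize(cv2.imread("pics/side0.png")[180:250,310:460],None,fx=5,fy=5,interpolation=3)
cv2.imwrite("pics/c2.png",L)
E
```

```text
(no output)
```

View pics/c2.png

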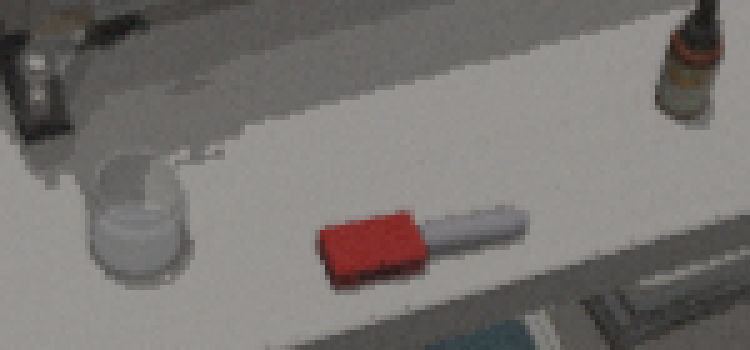

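```bash
cat >> h.py <<'E'
def plan(target,az_deg=None,n=10,state=None):
    """print n rows of tool-frame shifts (cm) to target, turning to azimuth of tool x"""
    from bench import r
    s=r.read_state();m=R.from_quat(s["eef_rot"]).as_matrix();az=np.degrees(np.arctan2(m[1,0],m[0,0]))
    if az_deg is None: az_deg=az
    d=(np.array(target)-s["ee_pos"])*100/n;st=np.radians(az_deg-az)/n;out=[]
    for i in range(n):
        a=np.radians(az)+i*st;x=np.array([np.cos(a),np.sin(a),0]);y=np.array([np.sin(a),-np.cos(a),0])
        out.append([round(float(d@x),2),round(float(d@y),2),round(float(-d[2]),2),round(float(-st),3)])
    print("az",az,"pos",s["ee_pos"],"t",s["time"],"tilt",m[:,2]);print(out)
E
python3 -c "
from h import *
plan([.42,-.15,.29],90)"
```

```text
az 17.4612287480645 pos [ 0.1874715  -0.59594403  0.24395106] t 0.15 tilt [-3.54823805e-04  1.00221719e-03 -9.99999435e-01]
[[3.56, -3.56, -0.46, -0.127], [3.98, -3.08, -0.46, -0.127], [4.33, -2.55, -0.46, -0.127], [4.62, -1.98, -0.46, -0.127], [4.83, -1.38, -0.46, -0.127], [4.97, -0.76, -0.46, -0.127], [5.03, -0.13, -0.46, -0.127], [5.0, 0.51, -0.46, -0.127], [4.9, 1.13, -0.46, -0.127], [4.72, 1.74, -0.46, -0.127]]
```

```bash
python3 -m jog '[[3.5,-3.5,-0.5,-0.127,0],[3.9,-3,-0.5,-0.127,0],[4.3,-2.5,-0.5,-0.127,0],[4.6,-2,-0.5,-0.127,0],[4.8,-1.4,-0.5,-0.127,0],[4.9,-0.8,-0.5,-0.127,0],[4.9,-0.1,-0.5,-0.127,0],[4.9,0.5,-0.5,-0.127,0],[4.8,1.1,-0.5,-0.127,0],[4.6,1.7,-0.5,-0.127,0]]' 30
python3 -c "
from h import *
plan([.45,.33,.30],90)"
```

```text
time: 1.15
ee_pos: [0.4043, -0.1516, 0.2902]
eef_rot: [0.692, 0.721, -0.001, -0.003]
ft_force: [0.8, -0.4, -0.3]
width: 0.0868
az 92.35602066288159 pos [ 0.4043333  -0.15164473  0.29022176] t 1.15 tilt [-0.00612224  0.00195599 -0.99997935]
[[4.79, 0.65, -0.1, 0.004], [4.8, 0.63, -0.1, 0.004], [4.8, 0.61, -0.1, 0.004], [4.8, 0.6, -0.1, 0.004], [4.8, 0.58, -0.1, 0.004], [4.81, 0.56, -0.1, 0.004], [4.81, 0.54, -0.1, 0.004], [4.81, 0.52, -0.1, 0.004], [4.81, 0.5, -0.1, 0.004], [4.81, 0.48, -0.1, 0.004]]
```

```bash
python3 -m jog '[[4.8,0.6,-0.1,0,0],[4.8,0.6,-0.1,0,0],[4.8,0.6,-0.1,0,0],[4.8,0.6,-0.1,0,0],[4.8,0.6,-0.1,0,0],[4.8,0.6,-0.1,0,0],[4.8,0.6,-0.1,0.01,0],[4.8,0.6,-0.1,0.01,0],[4.8,0.6,-0.1,0.01,0],[4.8,0.6,-0.1,0.01,0]]'
python3 - <<'E'
from bench import r
import cv2,pickle
c=r.camera("wrist");pickle.dump(c,open("w1.pkl","wb"));cv2.imwrite("pics/w1.png",c["pixels"][:,:,::-1]);print(c["camera_from_world"])
E
```

```text
time: 2.15
ee_pos: [0.4448, 0.346, 0.302]
eef_rot: [0.707, 0.707, 0.0, 0.001]
ft_force: [-0.0, -1.4, 1.8]
width: 0.0872
[[ 9.99997966e-01 -1.49089850e-03  1.35863675e-03 -4.45525388e-01]
 [ 1.77901122e-03  9.69345164e-01 -2.45696538e-01 -2.92759561e-01]
 [-9.50679368e-04  2.45698455e-01  9.69345844e-01 -5.28665439e-01]
 [ 0.00000000e+00  0.00000000e+00  0.00000000e+00  1.00000000e+00]]
```

View pics/w1.png

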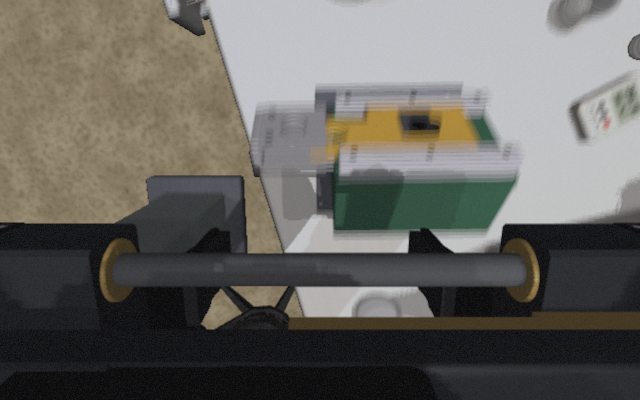

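```bash
python3 -m jog '[[0,0,0,0,0],[0,0,0,0,0],[0,0,0,0,0],[-2,0,0,0,0],[-2,0,0,0,0],[-1,0,0,0,0],[0,0,0,0,0],[0,0,0,0,0],[0,0,0,0,0],[0,0,0,0,0]]'
python3 - <<'E'
from bench import r
import cv2,pickle
c=r.camera("wrist");pickle.dump(c,open("w2.pkl","wb"));i=c["pixels"][:,:,::-1];cv2.imwrite("pics/w2.png",i)
cv2.imwrite("pics/w2c.png",cv2.resize(i[20:230,240:530],None,fx=2.7,fy=2.7,interpolation=3))
E
```

```text
time: 3.2
ee_pos: [0.4439, 0.2962, 0.3003]
eef_rot: [0.708, 0.707, -0.001, 0.002]
ft_force: [0.1, 0.5, -0.1]
width: 0.0869
```

View pics/w2c.png

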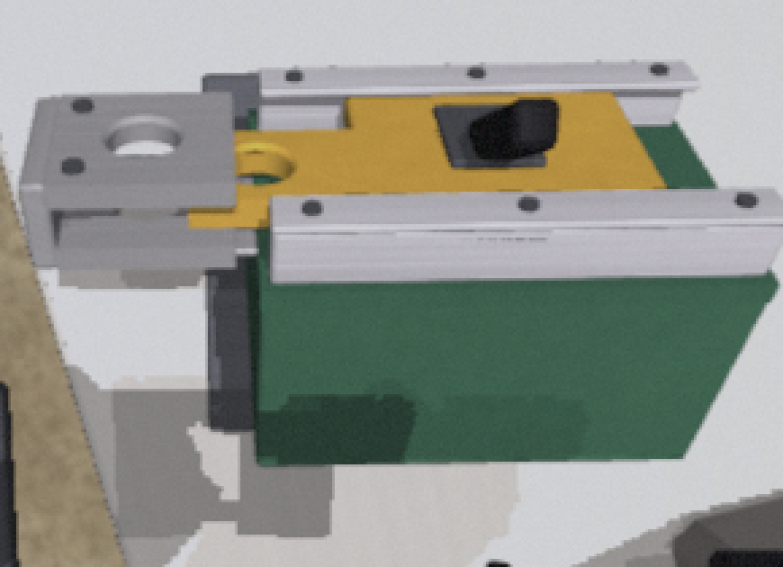

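```bash
python3 - <<'E'
from h import *
np.set_printoptions(precision=4,suppress=True)
W=load("w2.pkl");S=load("side0.pkl");C=load("scene0.pkl")
f=lambda x,y:np.array([(x+.5)/2.7+240-.5,(y+.5)/2.7+20-.5])
print("cam",ray(W,(0,0))[0])
h=f(144,136)
print("hole",atz(W,h,.129),tri([(W,h),(S,np.array([246.5,235.4])),(C,np.array([270.6,245]))]))
for p in[(532,118),(520,112),(545,125)]:print("post",atz(W,f(*p),.162))
def azm(a,b,z):
    d=atz(W,f(*b),z)-atz(W,f(*a),z);return np.degrees(np.arctan2(d[1],d[0])),np.linalg.norm(d)
print(azm((272,195),(772,188),.17),azm((262,70),(690,64),.1),azm((312,208),(746,200),.168),azm((293,76),(659,70),.12),azm((272,283),(770,273),.16),azm((258,465),(683,459),.05))
print("lug hole",atz(W,f(266,163),.12))
E
```

```text
cam [0.4448 0.3635 0.4393]
hole [0.4234 0.3947 0.129 ] (array([0.4231, 0.3919, 0.1309]), [array([-0.4,  3.3]), array([-0.4, -0.3]), array([-0.4,  0.3])])
post [0.5319 0.3958 0.162 ]
post [0.5285 0.3973 0.162 ]
post [0.5357 0.394  0.162 ]
(np.float64(0.6552222218162225), np.float64(0.13520315881774506)) (np.float64(0.6380391293153761), np.float64(0.1414531919785518)) (np.float64(0.9014990693056668), np.float64(0.11856078175128651)) (np.float64(0.7655926962942218), np.float64(0.11398432857108298)) (np.float64(1.0099667845916942), np.float64(0.14267359594455947)) (np.float64(0.7054619869878285), np.float64(0.17809991021297564))
lug hole [0.4615 0.3874 0.12  ]
```

```bash
python3 -m jog '[[2,1.8,0.5,0,0],[2,1.8,0.5,0,0],[2,1.8,1,0,0],[2,1.8,1.5,0,0],[2,1.6,2,0,0],[0,0,2,0,0],[0,0,1,0,0],[0,0,0,0,0],[0,0,0,0,0],[0,0,0,0,0]]' 20
python3 -c "
from h import *
plan([.532,.3955,.16],90.8,5)"
```

```text
time: 4.25
ee_pos: [0.5346, 0.4037, 0.2112]
eef_rot: [0.707, 0.707, -0.001, 0.001]
ft_force: [0.6, 0.9, 0.6]
width: 0.0871
az 90.05296882084734 pos [0.53455945 0.40366476 0.21117793] t 4.25 tilt [ 4.32926410e-04 -3.39264286e-03 -9.99994151e-01]
[[-0.16, -0.05, 1.02, -0.003], [-0.16, -0.05, 1.02, -0.003], [-0.16, -0.05, 1.02, -0.003], [-0.16, -0.05, 1.02, -0.003], [-0.16, -0.05, 1.02, -0.003]]
```

```bash
python3 -m jog '[[-0.4,-0.1,1,-0.01,0],[-0.3,-0.1,1,0,0],[-0.1,0,1,0,0],[0,0,1,0,0],[0,0,1,0,0],[0,0,0,0,1],[0,0,0,0,1],[0,0,0,0,1],[0,0,0,0,1],[0,0,0,0,1]]' 15
```

```text
time: 5.25
ee_pos: [0.5333, 0.3942, 0.1592]
eef_rot: [0.703, 0.711, 0.0, 0.002]
ft_force: [-1.1, -0.3, -0.2]
width: 0.0549
```

```bash
python3 -m jog '[[0,0,0,0,1],[0,0,0,0,1],[0,0,0,0,1],[0,0,0,0,1],[0,0,0,0,1],[0,0,0,0,1],[0,-0.4,0,0,1],[0,-0.4,0,0,1],[0,-0.5,0,0,1],[0,-0.5,0,0,1]]' 
python3 -c "
from h import *
plan([.4985,.3955,.16],90.8,5)"
```

```text
time: 6.25
ee_pos: [0.5152, 0.3943, 0.16]
eef_rot: [0.704, 0.71, 0.002, 0.002]
ft_force: [2.4, 0.2, -0.1]
width: 0.0136
az 90.54814485806388 pos [0.51517903 0.39433102 0.16001104] t 6.25 tilt [ 5.68792923e-03 -8.97442788e-04 -9.99983421e-01]
[[0.03, -0.33, 0.0, -0.001], [0.03, -0.33, 0.0, -0.001], [0.03, -0.33, 0.0, -0.001], [0.03, -0.33, 0.0, -0.001], [0.03, -0.33, 0.0, -0.001]]
```

```bash
python3 -m jog '[[0,-0.5,0,0,1],[0,-0.5,0,0,1],[0,-0.4,0,0,1],[0,-0.4,0,0,1],[0,-0.4,0,0,1],[0,-0.4,0,0,1],[0,-0.4,0,0,1],[0,-0.3,0,0,1],[0,-0.3,0,0,1],[0,-0.3,0,0,1]]'
```

```text
time: 7.25
ee_pos: [0.4964, 0.3938, 0.16]
eef_rot: [0.709, 0.705, 0.022, 0.009]
ft_force: [14.5, 6.1, -8.1]
width: 0.0142
```

```bash
python3 -m jog '[[0,-0.2,0,0,1],[0,0,0,0,0],[0,0,0,0,0],[0,0,0,0,0],[0,0,0,0,0],[0,0,-2,0,0],[0,0,-3,0,0],[0,0,-4,0,0],[-1.5,0,-3,0,0],[-3.5,0,-1,0,0]]'
python3 - <<'E'
from bench import r
from h import *
import cv2,pickle
c=r.camera("wrist");pickle.dump(c,open("w3.pkl","wb"));i=c["pixels"][:,:,::-1];cv2.imwrite("pics/w3.png",i)
plan([.43,-.02,.27],90)
E
```

```text
time: 8.25
ee_pos: [0.4845, 0.344, 0.2906]
eef_rot: [0.706, 0.708, 0.02, 0.007]
ft_force: [1.1, -1.0, -0.2]
width: 0.0779
az 89.72435940149416 pos [0.48709992 0.33740862 0.29106263] t 8.3 tilt [ 0.04064277  0.01417265 -0.99907322]
[[-3.58, -0.55, 0.21, -0.0], [-3.58, -0.56, 0.21, -0.0], [-3.58, -0.56, 0.21, -0.0], [-3.58, -0.56, 0.21, -0.0], [-3.58, -0.56, 0.21, -0.0], [-3.58, -0.56, 0.21, -0.0], [-3.58, -0.56, 0.21, -0.0], [-3.57, -0.57, 0.21, -0.0], [-3.57, -0.57, 0.21, -0.0], [-3.57, -0.57, 0.21, -0.0]]
```

```bash
cat >> h.py <<'E'
def plan(target,az_deg=None,n=10):
    from bench import r
    s=r.read_state();m=R.from_quat(s["eef_rot"]).as_matrix();az=np.degrees(np.arctan2(m[1,0],m[0,0]))
    if az_deg is None: az_deg=az
    st=np.radians(az_deg-az)/n;d=(np.array(target)-s["ee_pos"])*100/n
    print("az",az.round(2),"pos",s["ee_pos"].round(4),"t",s["time"],"z-axis",m[:,2].round(3),"w",s["width"],"F",s["ft_force"].round(1))
    print([[round(float(v),2) for v in (m@R.from_rotvec([0,0,-st*i]).as_matrix()).T@d]+[round(float(-st),3)] for i in (0,n-1)])
E
python3 -m jog '[[-3.6,-0.5,0.2,0,0],[-4.2,-0.5,0.2,0,0],[-4.5,-0.5,0.2,0,0],[-4.5,-0.5,0.2,0,0],[-4.5,-0.5,0.2,0,0],[-4.5,-0.5,0.2,0,0],[-4.5,-0.5,0.2,0,0],[-4.5,-0.5,0.2,0,0],[-4.5,-0.5,0.2,0,0],[-3,-0.5,0.2,0,0]]'
python3 -m jog '[[-2,0,0,0,0],[-1,0,0,0,0],[0,0,0,0,0],[0,0,0,0,0],[0,0,0,0,0],[0,0,0,0,0],[0,0,0,0,0],[0,0,0,0,0],[0,0,0,0,0],[0,0,0,0,0]]'
python3 - <<'E'
from bench import r
from h import *
c=r.camera("wrist");pickle.dump(c,open("w4.pkl","wb"));i=c["pixels"][:,:,::-1]
cv2.imwrite("pics/w4.png",np.vstack([cv2.resize(i[0:230],(640,230)),cv2.imread("pics/w3.png")[0:230]]))
plan([.505,-.01,.1],90)
S=load("side0.pkl");print(atz(S,(475,160),0))
E
```

```text
time: 9.3
ee_pos: [0.4307, -0.0958, 0.2612]
eef_rot: [0.707, 0.707, 0.019, 0.01]
ft_force: [-0.2, 0.4, 0.5]
width: 0.0868
time: 10.3
ee_pos: [0.4299, -0.125, 0.2604]
eef_rot: [0.706, 0.708, 0.018, 0.01]
ft_force: [0.0, -0.2, 0.1]
width: 0.0872
az 90.17 pos [ 0.4299 -0.125   0.2604] t 10.35 z-axis [ 0.04   0.012 -0.999] w 0.08672076697268329 F [-0.1 -0.9 -0.8]
[[1.13, 0.69, 1.65, 0.0], [1.13, 0.69, 1.65, 0.0]]
[ 0.77848683 -0.36317824  0.        ]
```

View pics/w4.png

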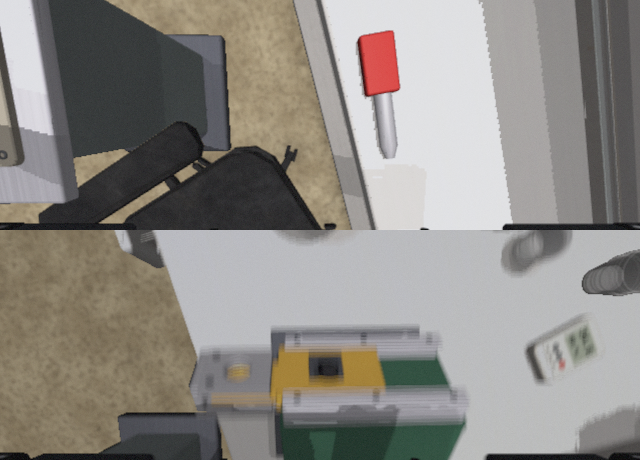

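```bash
python3 - <<'E'
from h import *
np.set_printoptions(precision=4,suppress=True)
W=load("w4.pkl")
P=[atz(W,p,z) for p,z in[((359,37),.02),((394,31),.02),((400,92),.02),((364,97),.02),((390,157),.01)]]
print(*P,"mid",sum(P[:4])/4)
e=(P[0]+P[1])/2;s=(P[2]+P[3])/2
for a,b in((e,s),(s,P[4]),(e,P[4])):
    d=b-a;print(np.degrees(np.arctan2(d[1],d[0])),np.linalg.norm(d[:2]))
E
```

```text
[0.4801 0.0159 0.02  ] [0.5152 0.0218 0.02  ] [ 0.5245 -0.0369  0.02  ] [ 0.4869 -0.042   0.02  ] [ 0.5197 -0.1058  0.01  ] mid [ 0.5017 -0.0103  0.02  ]
-82.08608731447536 0.058833387833679196
-78.07976643444414 0.06784008773468139
-79.9404409890526 0.12659645692525065
```

```bash
python3 -m jog '[[1.2,0.7,1.5,-0.03,0],[1.5,1,1.5,-0.03,0],[1.8,1,2,-0.03,0],[1.8,1,2,-0.03,0],[1.8,1,2,-0.03,0],[1.6,1,2,0,0],[1.4,0.6,2,0,0],[0.6,0,2,0,0],[0,0,0,0,0],[0,0,0,0,0]]' 3
python3 -c "
from h import *
plan([.5,-.0024,.028],99,5)"
```

```text
time: 11.35
ee_pos: [0.4908, 0.0013, 0.11]
eef_rot: [0.65, 0.759, 0.018, 0.012]
ft_force: [0.9, -0.2, -0.9]
width: 0.0867
az 98.85 pos [0.4908 0.0013 0.11  ] t 11.35 z-axis [ 0.043  0.012 -0.999] w 0.08668758529338202 F [ 0.9 -0.2 -0.9]
[[-0.11, 0.1, 1.65, -0.001], [-0.11, 0.1, 1.65, -0.001]]
```

```bash
python3 -m jog '[[-0.1,0.1,1.6,0,0],[-0.1,0.1,1.6,0,0],[-0.1,0.1,1.6,0,0],[-0.1,0.1,1.6,0,0.3],[-0.1,0.1,1.3,0,0.4],[0,0,0.3,0,0.4],[0,0,0,0,1],[0,0,0,0,1],[0,0,0,0,1],[0,0,0,0,1]]' 5
python3 -c "
from h import *
plan([.5,-.0024,.028],99,5)"
```

```text
time: 12.35
ee_pos: [0.5064, -0.0088, 0.0372]
eef_rot: [0.654, 0.756, 0.02, 0.019]
ft_force: [-1.3, -0.0, -0.9]
width: 0.0388
az 98.32 pos [ 0.5064 -0.0088  0.0372] t 12.35 z-axis [ 0.055  0.006 -0.998] w 0.03882140404192869 F [-1.3 -0.  -0.9]
[[0.15, -0.12, 0.18, -0.002], [0.15, -0.12, 0.18, -0.002]]
```

```bash
python3 -m jog '[[0,0,0,0,0.4],[0,0,0,0,0.4],[0.3,-0.2,0.4,0,0.4],[0.3,-0.2,0.4,0,0.4],[0.1,-0.1,0.3,0,0.4],[0,0,0,0,1],[0,0,0,0,1],[0,0,0,0,1],[0,0,0,0,1],[0,0,0,0,1]]' 5
python3 -c "
from h import *
plan([.5,-.0024,.028],99,5)"
```

```text
time: 13.35
ee_pos: [0.501, -0.0015, 0.0255]
eef_rot: [0.653, 0.757, 0.021, 0.019]
ft_force: [-0.7, 0.6, -0.7]
width: 0.0363
az 98.36 pos [ 0.501  -0.0015  0.0255] t 13.35 z-axis [ 0.056  0.006 -0.998] w 0.036344911179711926 F [-0.7  0.6 -0.7]
[[-0.01, -0.02, -0.05, -0.002], [-0.01, -0.02, -0.05, -0.002]]
```

```bash
python3 -m jog '[[0,0,0,0,1],[0,0,-0.5,0,1],[0,0,-0.5,0,1],[-0.1,0,-0.7,0,1],[-0.2,0,-0.7,0,1],[-0.3,0,-0.7,0,1],[-0.3,0,-0.7,0,1],[-0.3,0,-0.7,0,1],[-0.3,0,-0.5,0,1],[0,0,0,0,1]]' 3
python3 - <<'E'
from bench import r
from h import *
plan([.5,-.0024,.028],99,5)
o=[]
for n in("side","scene"):
    c=r.camera(n);pickle.dump(c,open(n+"5.pkl","wb"));p=proj(c,[.505,-.05,.03]).astype(int);print(n,p);o.append(cv2.resize(c["pixels"][p[1]-45:p[1]+45,p[0]-40:p[0]+40,::-1],None,fx=5,fy=5,interpolation=3))
cv2.imwrite("pics/s5.png",np.hstack(o))
E
```

```text
time: 14.35
ee_pos: [0.5005, -0.0189, 0.0807]
eef_rot: [0.654, 0.756, 0.02, 0.02]
ft_force: [0.3, 0.0, -0.5]
width: 0.0359
az 98.3 pos [ 0.5005 -0.0189  0.0807] t 14.35 z-axis [ 0.057  0.005 -0.998] w 0.03593214805747919 F [ 0.3  0.  -0.5]
[[0.33, -0.02, 1.05, -0.002], [0.33, -0.02, 1.05, -0.002]]
side [398 224]
scene [379 200]
```

View pics/s5.png

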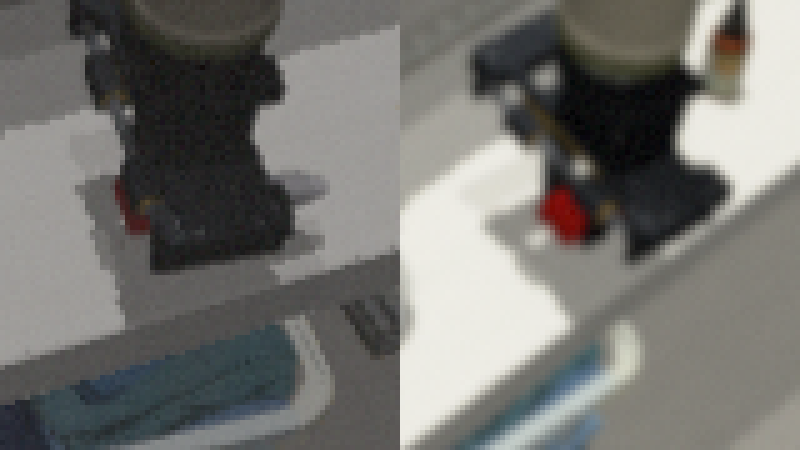

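```bash
cat >> h.py <<'E'
def pinpts(G,az,pitch,g=-.038):
    """G: point on pin axis at x=g ; az of pin x (deg), pitch nose-down"""
    a,p=np.radians(az),np.radians(pitch);x=np.array([np.cos(a)*np.cos(p),np.sin(a)*np.cos(p),-np.sin(p)]);y=np.array([-np.sin(a),np.cos(a),0]);z=np.cross(x,y)
    o=np.array(G)-g*x
    return dict(tip=o+.07*x,**{f"{i:+d}{k:+d}":o-.06*x+i*.018*y+k*.01*z for i in(-1,1) for k in(-1,1)})
E
python3 - <<'E'
from h import *
C=[load("side5.pkl"),load("scene5.pkl")];offs=[(358,179),(339,155)]
for p in(0,10,20,30,35,45,60):
    P=pinpts([.501,-.0189,.066],-81,p)
    print(p,{k:[tuple(((proj(c,v)-o)*5).astype(int)+np.array([400*i,0])) for i,(c,o) in enumerate(zip(C,offs))] for k,v in P.items()})
E
```

```text
0 {'tip': [(np.int64(331), np.int64(164)), (np.int64(689), np.int64(148))], '-1-1': [(np.int64(130), np.int64(237)), (np.int64(564), np.int64(250))], '-1+1': [(np.int64(133), np.int64(217)), (np.int64(568), np.int64(231))], '+1-1': [(np.int64(111), np.int64(190)), (np.int64(532), np.int64(217))], '+1+1': [(np.int64(114), np.int64(169)), (np.int64(535), np.int64(198))]}
10 {'tip': [(np.int64(324), np.int64(184)), (np.int64(683), np.int64(166))], '-1-1': [(np.int64(128), np.int64(234)), (np.int64(563), np.int64(247))], '-1+1': [(np.int64(137), np.int64(212)), (np.int64(571), np.int64(227))], '+1-1': [(np.int64(110), np.int64(186)), (np.int64(531), np.int64(214))], '+1+1': [(np.int64(118), np.int64(165)), (np.int64(538), np.int64(194))]}
20 {'tip': [(np.int64(312), np.int64(203)), (np.int64(674), np.int64(185))], '-1-1': [(np.int64(127), np.int64(230)), (np.int64(563), np.int64(244))], '-1+1': [(np.int64(142), np.int64(208)), (np.int64(574), np.int64(222))], '+1-1': [(np.int64(109), np.int64(182)), (np.int64(531), np.int64(211))], '+1+1': [(np.int64(123), np.int64(160)), (np.int64(541),
[... 809 characters left out ...]
np.int64(640), np.int64(234))], '-1-1': [(np.int64(132), np.int64(219)), (np.int64(567), np.int64(233))], '-1+1': [(np.int64(157), np.int64(199)), (np.int64(585), np.int64(211))], '+1-1': [(np.int64(113), np.int64(171)), (np.int64(534), np.int64(200))], '+1+1': [(np.int64(139), np.int64(152)), (np.int64(552), np.int64(178))]}
60 {'tip': [(np.int64(225), np.int64(272)), (np.int64(614), np.int64(261))], '-1-1': [(np.int64(137), np.int64(212)), (np.int64(571), np.int64(226))], '-1+1': [(np.int64(168), np.int64(196)), (np.int64(592), np.int64(206))], '+1-1': [(np.int64(119), np.int64(164)), (np.int64(538), np.int64(193))], '+1+1': [(np.int64(149), np.int64(148)), (np.int64(559), np.int64(173))]}
```

```bash
python3 -m jog '[[0,0,0,0,1],[0,0,0,0,1],[0,-0.5,-2,0,1],[1,-1,-3,0,1],[2,-1,-4,0,1],[3,-1,-4,0.02,1],[3.5,-1,-3.5,0.02,1],[4,-1,-3,0.02,1],[4.5,-1,-1,0.03,1],[4.5,-0.5,0,0.03,1]]' 30
python3 -c "
from h import *
a=np.radians(.8);n=np.array([-np.sin(a),np.cos(a),0]);u=np.array([0,0,1])
O=np.array([.4227,.393,.1295]);zf=np.cos(np.radians(35))*n+np.sin(np.radians(35))*u
for p in(5,10,15,25,35):
  G=O+.012*zf+.108*(np.cos(np.radians(p))*n+np.sin(np.radians(p))*u);print(p,G, 'tcp',G+[-.0008,0,.015])
plan([.42,.55,.32],90.8)"
```

```text
time: 15.45
ee_pos: [0.3931, 0.1968, 0.2829]
eef_rot: [0.701, 0.712, 0.021, 0.015]
ft_force: [1.0, 0.4, -1.3]
width: 0.0359
5 [0.42106058 0.51040741 0.14579574] tcp [0.42026058 0.51040741 0.16079574]
10 [0.42107775 0.50917774 0.15513692] tcp [0.42027775 0.50917774 0.17013692]
15 [0.42110622 0.50713869 0.16433537] tcp [0.42030622 0.50713869 0.17933537]
25 [0.42119612 0.50070057 0.18202569] tcp [0.42039612 0.50070057 0.19702569]
35 [0.42132754 0.49128866 0.19832917] tcp [0.42052754 0.49128866 0.21332917]
az 90.9 pos [0.3931 0.1968 0.2829] t 15.45 z-axis [ 0.051  0.008 -0.999] w 0.03594358015563909 F [ 1.   0.4 -1.3]
[[3.53, 0.34, -0.33, 0.0], [3.53, 0.34, -0.33, 0.0]]
```

```bash
python3 -m jog '[[4,0.4,-0.5,0,1],[4.3,0.4,-0.5,0,1],[4.3,0.4,-0.3,0,1],[4.3,0.4,0,0,1],[4.3,0.4,0,0,1],[4,0.3,0,0,1],[4,0.2,0,0,1],[2,0,0,0,1],[0,0,0,0,1],[0,0,0,0,1]]'
python3 - <<'E'
from bench import r
from h import *
plan([.42,.535,.18],90.8)
o=[]
for n,z in(("side",5),("scene",5)):
    c=r.camera(n);pickle.dump(c,open(n+"6.pkl","wb"));p=proj(c,r.read_state()["ee_pos"]+[0,-.05,-.02]).astype(int)-[40,45];print(n,p);o.append(cv2.resize(c["pixels"][p[1]:p[1]+90,p[0]:p[0]+80,::-1],None,fx=5,fy=5,interpolation=3))
cv2.imwrite("pics/s6.png",np.hstack(o))
E
```

```text
time: 16.45
ee_pos: [0.4031, 0.4517, 0.2936]
eef_rot: [0.699, 0.715, 0.013, 0.014]
ft_force: [0.7, 0.1, -0.7]
width: 0.0358
az 91.32 pos [0.4031 0.4517 0.2936] t 16.45 z-axis [ 0.037 -0.001 -0.999] w 0.035784290687394894 F [ 0.7  0.1 -0.7]
[[0.83, 0.15, 1.14, 0.001], [0.83, 0.14, 1.14, 0.001]]
side [195 163]
scene [224 177]
```

View pics/s6.png

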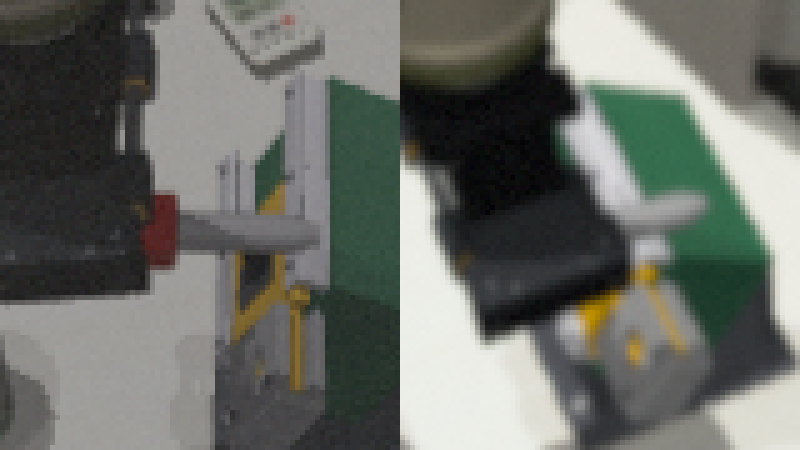

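```bash
python3 - <<'E'
from h import *
C=[load("side6.pkl"),load("scene6.pkl")];offs=[(195,163),(224,177)]
from bench import r
e=r.read_state()["ee_pos"];print(e)
for p in(0,5,10,15):
    P=pinpts(e+[.0005,0,-.015],-89,p);P["sho"]=P["tip"]+(np.array(e+[.0005,0,-.015])-P["tip"])*70/108
    print(p,{k:[((proj(c,P[k])-o)*5).astype(int)+np.array([400*i,0]) for i,(c,o) in enumerate(zip(C,offs))] for k in("tip","sho")})
E
```

```text
[0.40367674 0.45082004 0.29404178]
0 {'tip': [array([320, 208]), array([704, 179])], 'sho': [array([177, 218]), array([580, 225])]}
5 {'tip': [array([321, 220]), array([704, 190])], 'sho': [array([178, 222]), array([581, 229])]}
10 {'tip': [array([320, 232]), array([703, 202])], 'sho': [array([178, 226]), array([581, 233])]}
15 {'tip': [array([318, 243]), array([701, 213])], 'sho': [array([177, 230]), array([580, 237])]}
```

```bash
python3 -m jog '[[2,0.2,0,0,1],[2.4,0.4,0,0,1],[2.4,0.4,0.5,0,1],[1.5,0.3,1,0,1],[0.5,0.3,2,0,1],[0,0,2,0,1],[0,0,2,0,1],[0,0,2,0,1],[0,0,1.5,0,1],[0,0,0,0,1]]'
python3 -c "
from h import *
plan([.42,.527,.182],90.8,2)"
```

```text
time: 17.55
ee_pos: [0.4345, 0.5272, 0.1794]
eef_rot: [0.706, 0.707, 0.014, 0.018]
ft_force: [0.4, -0.6, -1.2]
width: 0.0355
az 90.08 pos [0.4345 0.5272 0.1794] t 17.55 z-axis [ 0.046 -0.006 -0.999] w 0.03545656046527406 F [ 0.4 -0.6 -1.2]
[[-0.01, -0.72, -0.16, -0.006], [-0.01, -0.72, -0.16, -0.006]]
```

```bash
python3 -m jog '[[0,-0.5,0,-0.012,1],[0,-0.5,0,0,1],[0,-0.5,0,0,1],[0,0,0,0,1],[0,0,0,0,1]
,[0,0,0,0,1],[0,0,0,0,1],[0,0,0,0,1],[0,0,0,0,1],[0,0,0,0,1]]' 15
python3 - <<'E'
from bench import r
from h import *
plan([.42,.509,.172],90.8,2)
o=[];e=r.read_state()["ee_pos"]
for n in("side","scene"):
    c=r.camera(n);pickle.dump(c,open(n+"7.pkl","wb"));p=proj(c,e+[0,-.08,-.03]).astype(int)-[32,35];print(n,p);o.append(cv2.resize(c["pixels"][p[1]:p[1]+70,p[0]:p[0]+64,::-1],None,fx=6,fy=6,interpolation=3))
    P=pinpts(e+[.0007,0,-.015],-89.2,11);print((proj(c,P["tip"])-p)*6)
w=r.camera("wrist");pickle.dump(w,open("w7.pkl","wb"))
q=cv2.resize(w["pixels"][20:230,200:440,::-1],(392,343))
cv2.imwrite("pics/s7.png",np.vstack([np.hstack(o),])); cv2.imwrite("pics/w7.png",w["pixels"][:,:,::-1])
E
```

```text
time: 18.55
ee_pos: [0.4189, 0.5276, 0.1827]
eef_rot: [0.702, 0.712, 0.016, 0.018]
ft_force: [0.6, 0.6, -0.9]
width: 0.0362
az 90.79 pos [0.4189 0.5276 0.1827] t 18.55 z-axis [ 0.049 -0.003 -0.999] w 0.036245958385456155 F [ 0.6  0.6 -0.9]
[[-0.93, 0.02, 0.54, -0.0], [-0.93, 0.02, 0.54, -0.0]]
side [192 197]
[253.22818462 214.98201475]
scene [219 214]
[247.64023716 194.25181753]
```

View pics/s7.png

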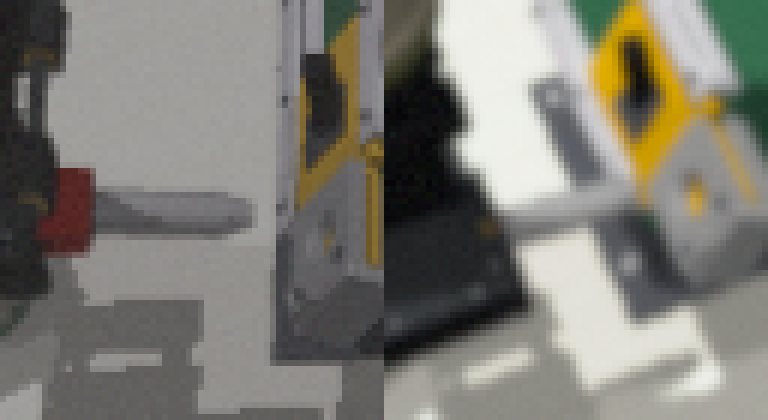

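```bash
python3 -m jog '[[-0.3,0.1,0.15,0,1],[-0.4,0,0.25,0,1],[-0.4,0,0.28,0,1],[-0.4,0,0.28,0,1],[-0.4,0,0.28,0,1],[-0.4,0,0.28,0,1],[-0.4,0,0.28,0,1],[-0.3,0,0.25,0,1],[-0.3,0,0.2,0,1],[0,0,0,0,1]]' 8
python3 -c "
from h import *
plan([.42,.509,.172],90.8,2)"
```

```text
time: 19.7
ee_pos: [0.4216, 0.4911, 0.1582]
eef_rot: [0.702, 0.712, 0.016, 0.018]
ft_force: [0.5, 0.1, 0.2]
width: 0.0362
az 90.76 pos [0.4216 0.4911 0.1582] t 19.7 z-axis [ 0.048 -0.003 -0.999] w 0.03622910728039801 F [0.5 0.1 0.2]
[[0.9, -0.04, -0.7, -0.0], [0.9, -0.03, -0.7, -0.0]]
```

```bash
python3 -m jog '[[-0.2,-0.05,-0.2,0,1],[-0.1,-0.05,-0.4,0,1],[-0.1,0,-0.5,0,1],[-0.15,0,-0.5,0,1],[-0.2,0,-0.5,0,1],[-0.2,0,-0.5,0,1],[-0.25,0,-0.5,0,1],[-0.25,0,-0.5,0,1],[-0.3,0,-0.5,0,1],[-0.3,0,-0.5,0,1]]' 4
python3 - <<'E'
from bench import r
from h import *
plan([.42,.49,.2],90.8,2)
c=r.camera("side");pickle.dump(c,open("side8.pkl","wb"));e=r.read_state()["ee_pos"]
cv2.imwrite("pics/s8.png",c["pixels"][:,:,::-1])
w=r.camera("scene");pickle.dump(w,open("scene8.pkl","wb"))
p=np.array([192,180])
for a in(11,20,25,30,35,40):
    P=pinpts(e+[.0007,0,-.015],-89.2,a);G=e+[.0007,0,-.015]
    print(a,P["tip"].round(4),[(proj(c,G+(P["tip"]-G)*k/108)).round(1) for k in(38,60,90)])
# shank pixels: grey between red and fork; print red centroid and shank midline per column
i=c["pixels"].astype(int);
for x in range(212,250,3):
    col=i[200:250,x];print(x,' '.join(f"{v[0]:3d}" for v in col[::2]))
E
```

```text
time: 20.7
ee_pos: [0.4181, 0.4698, 0.2087]
eef_rot: [0.702, 0.712, 0.016, 0.018]
ft_force: [0.6, -0.6, -1.3]
width: 0.0361
az 90.82 pos [0.4181 0.4698 0.2087] t 20.7 z-axis [ 0.049 -0.002 -0.999] w 0.03608523285033382 F [ 0.6 -0.6 -1.3]
[[1.01, 0.09, 0.43, 0.0], [1.01, 0.09, 0.43, 0.0]]
11 [0.4206 0.3637 0.174 ] [array([228. , 224.5]), array([236.5, 224.9]), array([248.1, 225.5])]
20 [0.4205 0.3682 0.1576] [array([227.7, 225.9]), array([236., 227.]), array([247.2, 228.6])]
25 [0.4205 0.3718 0.1489] [array([227.4, 226.6]), array([235.5, 228.2]), array([246.4, 230.3])]
30 [0.4204 0.3761 0.1406] [array([227. , 227.3]), array([234.8, 229.3]), array([245.3, 231.9])]
35 [0.4203 0.3812 0.1326] [array([226.4, 228. ]), array([233.9, 230.3]), array([244. , 233.5])]
40 [0.4203 0.3869 0.1251] [array([225.8, 228.6]), array([232.9, 231.3]), array([242.5, 235. ])]
212  27  35  36  40  32  36  38  34  30  39  35  39  39  41  40  41  48  33  36  32 143 159 159 159 159
215  28  34  37  32  40  34  39  31  35  32  34  39  41  37  56  42  47  39  28  40 158 158 158 158 158
218  51  73  68  70  61  50  
[... 414 characters left out ...]
 158 159 159 160 160 158 157 148  80  80  76  89 146 149 146 145 147 145  97
233 159 160 159 159 160 161 160 158 159 158 158 158 161 158 114  84  80  72 139 144 148 146 147 136  96
236 159 158 158 158 160 159 159 160 158 159 159 159 158 158 150 102 100  79  95 147 147 140 141 132  95
239 130 132 129 129 129 128 121  89 114 117 117 116 116 114  95  93 102  94  74  60  62  63  61  57  48
242 108 110 106  68  57 107 128 130 127 126 114  92 104 127 126 118 103  98  86  68  71  75  69  58  74
245 139 138 136  37  39  35  27  33  25  29  54  70 125 123 106  91  94 102  91  71  84  68  72  78  71
248  51  87 137 137 133  81  39  36  43  54  93 121 119  93  94  95  94  96  95  69  61  69  74  72  71
```

```bash
python3 -m jog '[[0,0.12,0.3,0,1],[0.1,0.12,0.3,0,1],[0,0,0.2,0,1],[0,0,0,0,1],[-0.16,0,0.11,0,1],[-0.25,0,0.17,0,1],[-0.25,0,0.17,0,1],[-0.25,0,0.17,0,1],[-0.25,0,0.17,0,1],[0,0,0,0,1]]' 6
cat > st.py <<'E'
from h import *
from bench import r
s=r.read_state();m=R.from_quat(s["eef_rot"]).as_matrix();G=s["ee_pos"]+.015*m[:,2]
O=np.array([.4227,.393,.1295]);d=G-O;a=np.radians(35)
print("t",s["time"],"G",G.round(4),"along",(d[1]*np.cos(a)+d[2]*np.sin(a)).round(4),"above",(d[2]*np.cos(a)-d[1]*np.sin(a)).round(4),"dx",(d[0]+.014*d[1]).round(4),"zax",m[:,2].round(3),"F",s["ft_force"].round(1),"w",s["width"].round(4))
E
python3 st.py
```

```text
time: 21.8
ee_pos: [0.4202, 0.4588, 0.1911]
eef_rot: [0.702, 0.712, 0.016, 0.017]
ft_force: [-2.0, -0.2, -0.5]
width: 0.0363Traceback (most recent call last):
  File "st.py", line 5, in <module>
    print("t",s["time"],"G",G.round(4),"along",(d[1]*np.cos(a)+d[2]*np.sin(a)).round(4),"above",(d[2]*np.cos(a)-d[1]*np.sin(a)).round(4),"dx",(d[0]+.014*d[1]).round(4),"zax",m[:,2].round(3),"F",s["ft_force"].round(1),"w",s["width"].round(4))
                                                                                                                                                                                                                             ^^^^^^^^^^^^^^^^
AttributeError: 'float' object has no attribute 'round'
```

```bash
sed -i 's/s\["width"\].round(4)/s["width"]/' st.py
python3 -m jog '[[-0.25,0,0.17,0,1],[-0.25,0,0.17,0,1],[-0.25,0,0.17,0,1],[-0.25,0,0.17,0,1],[-0.25,0,0.17,0,1],[-0.25,0,0.17,0,1],[-0.25,0,0.17,0,1],[0,0,0,0,1],[0,0,0,0,1],[0,0,0,0,1]]' 8
python3 st.py
```

```text
time: 22.8
ee_pos: [0.4207, 0.4398, 0.1782]
eef_rot: [0.701, 0.712, 0.016, 0.017]
ft_force: [-2.4, 0.4, 0.3]
width: 0.0362
t 22.8 G [0.4214 0.4397 0.1632] along 0.0576 above 0.0008 dx -0.0007 zax [ 0.046 -0.001 -0.999] F [-2.4  0.4  0.3] w 0.03624011404379482
```

```bash
python3 -m jog '[[-0.25,0,0.17,0,1],[-0.25,0,0.17,0,1],[-0.25,0,0.17,0,1],[-0.25,0,0.17,0,1],[-0.25,0,0.17,0,1],[-0.25,0,0.17,0,1],[-0.25,0,0.17,0,1],[-0.2,0,0.14,0,1],[-0.2,0,0.14,0,1],[0,0,0,0,1]]' 10
python3 st.py
```

```text
time: 23.8
ee_pos: [0.4216, 0.4237, 0.1673]
eef_rot: [0.7, 0.713, 0.023, 0.013]
ft_force: [-2.3, -1.8, -1.1]
width: 0.0362
t 23.8 G [0.4223 0.4239 0.1523] along 0.0384 above 0.001 dx 0.0001 zax [ 0.051  0.014 -0.999] F [-2.3 -1.8 -1.1] w 0.03617743653432583
```

```bash
python3 -m jog '[[0,0,0,0,1],[-0.25,0,0.17,0,1],[-0.25,0,0.17,0,1],[-0.3,0,0.2,0,1],[-0.3,0,0.2,0,1],[0,0,0,0,1],[0,0,0,0,1],[0,0,0,0,1],[0,0,0,0,1],[0,0,0,0,1]]' 25
python3 st.py
python3 - <<'E'
from bench import r
from h import *
o=[]
for n,p in(("side",(215,195)),("scene",(230,205))):
    c=r.camera(n);pickle.dump(c,open(n+"9.pkl","wb"));o.append(cv2.resize(c["pixels"][p[1]:p[1]+70,p[0]:p[0]+64,::-1],None,fx=6,fy=6,interpolation=3))
cv2.imwrite("pics/s9.png",np.hstack(o))
E
```

```text
time: 24.8
ee_pos: [0.4212, 0.4231, 0.1675]
eef_rot: [0.699, 0.715, 0.033, 0.007]
ft_force: [-3.5, 1.8, 3.8]
width: 0.0357
t 24.8 G [0.422  0.4236 0.1525] along 0.0383 above 0.0013 dx -0.0002 zax [ 0.056  0.036 -0.998] F [-3.5  1.8  3.8] w 0.03574280910083278
```

View pics/s9.png

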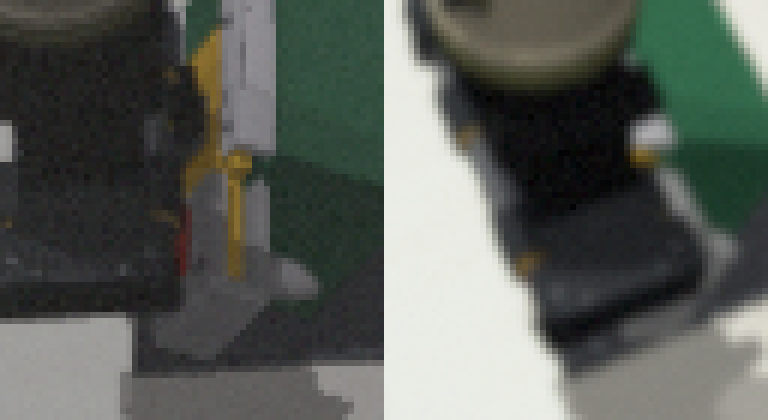

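```bash
python3 -m jog '[[0,0,0,0,0],[0,0,0,0,0],[0,0,0,0,0],[0,0,0,0,0],[0,0,0,0,0],[0,0,-1,0,0],[0,0,-2,0,0],[0,0,-3,0,0],[0,0,-3,0,0],[0,0,-3,0,0]]'
python3 -m jog '[[-2,0,-2,0,0],[-3,0,-1,0,0],[-4,0,0,0,0],[-4,0,0,0,0],[-3,0,0,0,0],[-2,0,0,0,0],[0,0,0,0,0],[0,0,0,0,0],[0,0,0,0,0],[0,0,0,0,0]]'
python3 st.py
python3 - <<'E'
from bench import r
from h import *
o=[]
w=r.camera("wrist");pickle.dump(w,open("w10.pkl","wb"));p=np.clip(proj(w,[.4227,.393,.13]).astype(int)-[70,50],0,500);print(p)
q=cv2.resize(w["pixels"][0:220,:,::-1],(768,264));cv2.imwrite("pics/w10.png",w["pixels"][:,:,::-1])
for n,p in(("side",(205,185)),("scene",(230,200))):
    c=r.camera(n);pickle.dump(c,open(n+"10.pkl","wb"));o.append(cv2.resize(c["pixels"][p[1]:p[1]+55,p[0]:p[0]+64,::-1],(384,330),interpolation=3))
cv2.imwrite("pics/s10.png",np.vstack([np.hstack(o),q]))
E
```

```text
time: 25.9
ee_pos: [0.4156, 0.4148, 0.2884]
eef_rot: [0.699, 0.714, 0.029, 0.009]
ft_force: [-0.0, 0.8, -0.9]
width: 0.0868
time: 26.9
ee_pos: [0.4167, 0.2466, 0.3228]
eef_rot: [0.697, 0.717, 0.033, 0.011]
ft_force: [0.1, 0.3, -0.8]
width: 0.0867
t 26.9 G [0.4176 0.2471 0.3078] along -0.0173 above 0.2298 dx -0.0071 zax [ 0.061  0.031 -0.998] F [ 0.1  0.3 -0.8] w 0.08669988949764924
[245   0]
```

View pics/s10.png

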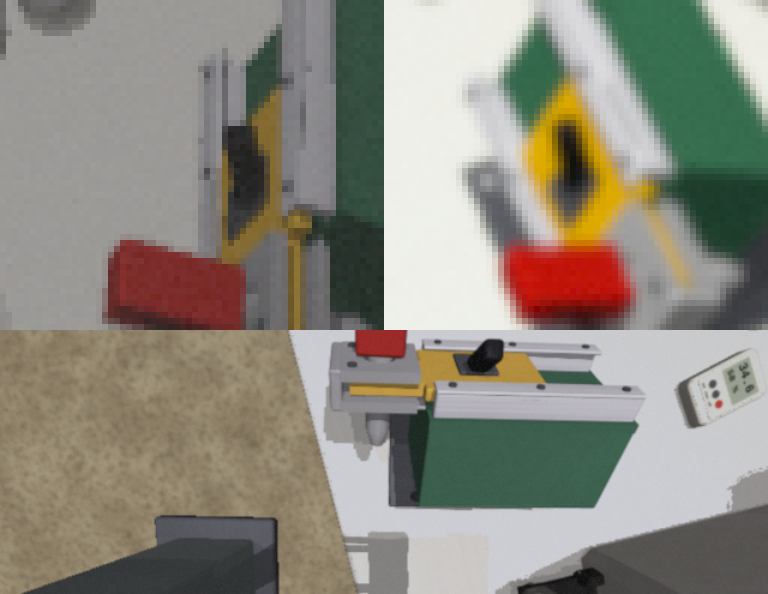

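```bash
python3 - <<'E'
from h import *
from itertools import product
a=np.radians(.8);y=np.array([np.cos(a),np.sin(a),0]);n=np.array([-np.sin(a),np.cos(a),0]);t=np.radians(35)
z=np.cos(t)*n+np.array([0,0,np.sin(t)]);x=np.cross(y,z)
for f in("side10","scene10","w10"):
    c=load(f+".pkl");i=c["pixels"].astype(int);m=((i[...,0]>1.8*i[...,1])&(i[...,0]>1.8*i[...,2])&(i[...,0]>60)).astype(np.uint8)
    q=proj(c,np.array([.4227,.393,.13])+.03*z).astype(int);mm=np.zeros_like(m);mm[max(q[1]-60,0):q[1]+60,max(q[0]-60,0):q[0]+60]=1;m*=mm
    k,l,s,_=cv2.connectedComponentsWithStats(m);j=1+np.argmax(s[1:,4]);b=s[j];u=np.argwhere(l==j);cen=u.mean(0)[::-1]
    print(f,"red bbox",b[0],b[1],b[0]+b[2],b[1]+b[3],"cen",cen.round(1))
    for O in([.4227,.393,.1295],):
      for gap in(0,.003,.006,.01):
        P=np.array([proj(c,np.array(O)+z*(gap+w)+x*h*.01+y*v*.018) for w,h,v in product((0,.06),(-1,1),(-1,1))])
        H=cv2.convexHull(P.astype(np.float32));M=cv2.moments(H);print("  gap",gap,P.min(0).round(1),P.max(0).round(1),"cen",round(M["m10"]/M["m00"],1),round(M["m01"]/M["m00"],1))
E
```

```text
side10 red bbox 223 225 246 242 cen [233.7 232.8]
  gap 0 [223.6 221.8] [247.6 242.9] cen 235.6 232.5
  gap 0.003 [222.6 221.5] [246.6 242.6] cen 234.6 232.1
  gap 0.006 [221.5 221.2] [245.6 242.3] cen 233.6 231.8
  gap 0.01 [220.1 220.8] [244.3 241.9] cen 232.3 231.4
scene10 red bbox 250 241 271 254 cen [260.  246.5]
  gap 0 [249.  238.4] [273.7 252.7] cen 261.3 245.7
  gap 0.003 [248.1 238.3] [272.9 252.7] cen 260.4 245.6
  gap 0.006 [247.3 238.3] [272.1 252.7] cen 259.5 245.6
  gap 0.01 [246.1 238.2] [271.  252.7] cen 258.4 245.6
w10 red bbox 296 0 339 23 cen [317.1  10.5]
  gap 0 [294.9 -64.3] [344.   28.5] cen 317.9 -18.8
  gap 0.003 [294.9 -69.2] [344.5  24.9] cen 318.1 -23.1
  gap 0.006 [294.9 -74.1] [344.9  21.2] cen 318.3 -27.4
  gap 0.01 [294.8 -80.8] [345.4  16.2] cen 318.5 -33.3
```

```bash
python3 - <<'E'
from h import *
c=load("w10.pkl");i=c["pixels"]
for y in range(14,44,1):print(y,' '.join("%3d/%3d"%(i[y,x,0],i[y,x,1]) for x in range(288,350,5)))
O=np.array([.4227,.393,.1295]);a=np.radians(.8);yy=np.array([np.cos(a),np.sin(a),0]);n=np.array([-np.sin(a),np.cos(a),0]);t=np.radians(35)
z=np.cos(t)*n+np.array([0,0,np.sin(t)]);x=np.cross(yy,z);print(x)
for k in(-.027,-.0112,-.01,.01,.0112,.027,.028):print("face pt upslope",k,proj(c,O+k*x))
print("tip g0",proj(c,O-.07*z),"g4",proj(c,O-.066*z))
# old image: hole and fork upper edge
w=load("w2.pkl");print("w2 hole pred",proj(w,O),"obs",144/2.7+240,136/2.7+20,"upper edge pred",proj(w,O+.027*x), "obs row",208/2.7+20)
E
```

```text
14 131/130  90/ 88 143/ 37 154/ 45 156/ 47 154/ 44 155/ 44 151/ 38 154/ 42 155/ 46 112/ 94 136/135 203/205
15 130/131 111/111 144/ 42 151/ 40 155/ 43 156/ 45 155/ 44 156/ 43 156/ 47 154/ 44 108/ 92 134/132 202/202
16 134/133 122/121 144/ 41 153/ 40 155/ 42 154/ 43 155/ 44 153/ 43 154/ 44 155/ 42 116/103 135/131 182/164
17 133/132 122/120 144/ 37 153/ 42 153/ 43 155/ 43 154/ 40 153/ 40 152/ 39 157/ 45 121/109 135/132 173/139
18 129/128 125/123 143/ 39 154/ 41 152/ 41 157/ 44 156/ 46 154/ 43 155/ 40 153/ 43 120/112 129/129 166/134
19 135/134 133/131 124/ 35 142/ 40 149/ 44 153/ 43 155/ 43 153/ 41 155/ 43 155/ 41 123/116 133/130 160/129
20 133/131 132/130  95/ 36 111/ 30 123/ 35 131/ 41 136/ 36 141/ 36 148/ 44 153/ 42 130/126 132/131 150/117
21 132/131 134/131  86/ 73  83/ 43  92/ 37 100/ 34 109/ 35 117/ 37 124/ 36 131/ 36 130/128 133/132 142/115
22 131/129 132/133 109/109  73/ 66  99/ 92 110/ 99 100/ 74  91/ 48  89/ 28 100/ 31 134/132 132/131 137/116
23 133/131 131/130 126/126  95/ 94 108/108 131/129 130/125 124/119  72/ 56  86/ 68 132/131 135/133 135/116
24 133/132 127/127 131/128 116
[... 2017 characters left out ...]
/124 134/127 138/132 140/136 139/137 142/140 146/144 142/141 140/139 145/144 144/143 143/141
[ 0.00800838 -0.57352053  0.81915204]
face pt upslope -0.027 [314.80703158  11.58210369]
face pt upslope -0.0112 [315.42221912  18.24044928]
face pt upslope -0.01 [315.47064251  18.76454908]
face pt upslope 0.01 [316.31596247  27.91368172]
face pt upslope 0.0112 [316.36909279  28.48872595]
face pt upslope 0.027 [317.09628882  36.35937058]
face pt upslope 0.028 [317.14411563  36.87701337]
tip g0 [313.21750136  94.72348833] g4 [313.34919698  91.19302095]
w2 hole pred [292.15563917  72.12541691] obs 293.3333333333333 70.37037037037037 upper edge pred [290.77232717  90.26960472] obs row 97.03703703703704
```

```bash
python3 - <<'E'
from h import *
O=np.array([.4227,.393,.1295]);a=np.radians(.8);yy=np.array([np.cos(a),np.sin(a),0]);n=np.array([-np.sin(a),np.cos(a),0]);t=np.radians(35)
z=np.cos(t)*n+np.array([0,0,np.sin(t)])
A=load("side9.pkl");B=load("side10.pkl")
for g in(0,.003,.006):print(g,proj(B,O-(.07-g)*z))
for y in range(236,249):
  print(y,"9:",' '.join("%3d"%v for v in A["pixels"][y,256:276,0]),"| 10:",' '.join("%3d"%v for v in B["pixels"][y,256:276,0]))
w=load("w10.pkl")["pixels"]
for y in range(84,102):print(y,' '.join("%3d"%v for v in w[y,300:330:2,0]))
E
```

```text
0 [268.15722612 242.52787976]
0.003 [267.21785081 242.23555072]
0.006 [266.27651445 241.9426114 ]
236 9:  72  71  81  95  42  32  28  37  42  38  33  43  34  34  35  43  39  37  36  40 | 10: 101 109 109 105  49  44  40  41  41  35  31  39  40  30  36  39  34  35  37  38
237 9:  68  75  73  72  57  51  45  44  37  36  40  33  33  35  38  45  36  39  39  36 | 10:  96 105 111 105  77  61  68  68  63  40  39  43  39  39  43  33  37  40  40  40
238 9:  67  70  74  74  68  77  86  74  58  44  36  34  35  34  39  37  39  42  34  37 | 10: 102 107 111 108  83  85 109 107  99  69  42  39  43  38  35  34  36  44  39  45
239 9:  68  68  75  74  75  81 104 101  96  69  46  38  38  41  36  38  41  42  39  42 | 10: 102 108 106 109  84  86 114 114 111 107  78  52  41  42  41  35  42  41  43  44
240 9:  64  72  74  74  80  83 102 102 104  95  69  46  35  35  38  36  39  40  43  48 | 10: 102 106 108 108  87  85 112 112 112 111 107  83  60  41  41  38  37  39  40  49
241 9:  69  69  70  74  78  84 100 100 101 101  97  70  41  36  38  40  38  43  45  44 | 10: 101 104 111 105  87  83 105 110 111 107 106 
[... 1682 characters left out ...]
1  67
91 131 131 130 129  99 120 130 137 129 118 106 154 153  81  71
92 130 131 130 130 112 118 131 134 126 113 112 190 163  83  77
93 147 132 128 131 121 112 125 135 123 102 120 201 161  88  75
94 155 133 132 128 115 109 125 130 123 111 183 202 162  85  77
95 153 147 144 145 143 115 125 124 113 138 202 202 158  88  81
96 155 153 154 154 155 156 150 137 144 186 202 202 155  81  70
97 152 154 153 154 154 172 192 185 189 202 202 201 154  75  61
98 154 155 154 153 150 177 203 202 204 201 201 203 150  75  61
99 154 151 157 154 154 178 202 200 205 201 201 201 146  74  62
100 151 151 154 153 171 198 204 202 204 202 201 202 148  77  62
101 154 156 152 152 174 205 205 199 202 199 199 201 141  77  63
```

```bash
python3 -m jog '[[3,0,0,0,1],[4,0,0,0,1],[4,0,0,0,1],[4,0,0,0,1],[4,0,0,0,1],[3,0,0,0,1],[1.5,0,0,0,1],[0,0,1,0,1],[0,0,1,0,1],[0,0,0,0,1]]' 20
python3 -c "
from h import *
plan([.4213,.47,.2],90.8,5)"
```

```text
time: 28.05
ee_pos: [0.4119, 0.4607, 0.3019]
eef_rot: [0.696, 0.717, 0.027, 0.008]
ft_force: [0.1, 0.1, -0.2]
width: 0.0151
az 91.73 pos [0.4119 0.4607 0.3019] t 28.05 z-axis [ 0.05   0.028 -0.998] w 0.01511364995236485 F [ 0.1  0.1 -0.2]
[[0.13, 0.09, 2.05, 0.003], [0.13, 0.09, 2.05, 0.003]]
```

```bash
python3 -m jog '[[0.5,0.1,1.5,0.003,1],[0.4,0.1,2,0.003,1],[0.2,0.1,2,0.003,1],[0,0.1,2,0.003,1],[0,0.1,1.5,0.003,1],[0,0,0.8,0,1],[0,0,0,0,1],[0,0,0,0,1],[0,0,0,0,1],[0,0,0,0,1]]'
python3 -c "
from h import *
plan([.4213,.47,.2],90.8,5)"
```

```text
time: 29.05
ee_pos: [0.4272, 0.4696, 0.199]
eef_rot: [0.706, 0.708, 0.029, 0.01]
ft_force: [0.2, 0.2, -0.5]
width: 0.0007
az 90.2 pos [0.4272 0.4696 0.199 ] t 29.05 z-axis [ 0.055  0.026 -0.998] w 0.0006881821455458646 F [ 0.2  0.2 -0.5]
[[0.01, -0.12, -0.03, -0.002], [0.01, -0.12, -0.03, -0.002]]
```

```bash
python3 -m jog '[[0,-0.3,0,0,1],[0,-0.3,0,0,1],[-0.25,0,0.17,0,1],[-0.25,0,0.17,0,1],[-0.25,0,0.17,0,1],[-0.25,0,0.17,0,1],[-0.25,0,0.17,0,1],[-0.25,0,0.17,0,1],[-0.25,0,0.17,0,1],[-0.25,0,0.17,0,1]]'
python3 st.py
```

```text
time: 30.05
ee_pos: [0.4212, 0.4527, 0.1872]
eef_rot: [0.705, 0.708, 0.033, 0.008]
ft_force: [-0.0, 8.8, 9.9]
width: 0.0006
t 30.05 G [0.4221 0.4532 0.1723] along 0.0738 above 0.0005 dx 0.0002 zax [ 0.058  0.036 -0.998] F [-0.   8.8  9.9] w 0.0006427962471271251
```

```bash
python3 -m jog '[[-0.4,0,0.28,0,1],[-0.5,0,0.35,0,1],[-0.6,0,0.42,0,1],[-0.6,0,0.42,0,1],[-0.6,0,0.42,0,1],[-0.6,0,0.42,0,1],[-0.6,0,0.42,0,1],[-0.6,0,0.42,0,1],[-0.6,0,0.42,0,1],[-0.6,0,0.42,0,1]]'
python3 st.py
```

```text
time: 31.05
ee_pos: [0.421, 0.4518, 0.1857]
eef_rot: [0.693, 0.715, 0.087, -0.019]
ft_force: [-3.8, 8.5, 21.4]
width: 0.0005
t 31.05 G [0.4224 0.4541 0.1709] along 0.0738 above -0.0011 dx 0.0006 zax [ 0.093  0.151 -0.984] F [-3.8  8.5 21.4] w 0.00045935934051189223
```

```bash
python3 -m jog '[[0.5,0,-0.5,0,1],[1,0,-1,0,1],[1,0,-3,0,1],[0,0,-3,0,1],[0,0,-3,0,1],[-1,0,-3,0,1],[-4,0,0,0,1],[-4,0,0,0,1],[-4,0,0,0,1],[-4,0,0,0,1]]'
python3 -m jog '[[-3,0,0,0,1],[-2,0,0,0,1],[0,0,0,0,1],[0,0,0,0,1],[0,0,0,0,1],[0,0,0,0,1],[0,0,0,0,1],[0,0,0,0,1],[0,0,0,0,1],[0,0,0,0,1]]'
python3 - <<'E'
from bench import r
from h import *
print(r.read_state()["ee_pos"])
for n in("side","scene","wrist"):
    c=r.camera(n);pickle.dump(c,open(n+"11.pkl","wb"));i=c["pixels"].astype(int)
    if n=="wrist":cv2.imwrite("pics/w11.png",c["pixels"][:,:,::-1]);print("hole",proj(c,[.4227,.393,.1295]));continue
    m=((i[...,0]>1.8*i[...,1])&(i[...,0]>1.8*i[...,2])&(i[...,0]>60)).astype(np.uint8)
    q=proj(c,[.4227,.42,.147]).astype(int);u=np.argwhere(m[q[1]-25:q[1]+25,q[0]-25:q[0]+25])[:,::-1]+q-25;print(n,u.min(0),u.max(0),u.mean(0).round(1))
    if n=="side":
        for y in range(238,244):print(i[y,256:276,0])
    d=np.abs(i-load(n+"0.pkl")["pixels"].astype(int)).max(2)
    for nm,p in(("jar",[.51,.132,.02]),("bottle",[.608,-.228,.05]),("tub",[.477,.592,.06])):
        q=proj(c,p).astype(int);w=d[q[1]-22:q[1]+22,q[0]-18:q[0]+18];print(nm,"changed px",(w>50).sum(),"of",w.size)
E
```

```text
time: 32.05
ee_pos: [0.4078, 0.3144, 0.3107]
eef_rot: [0.688, 0.721, 0.085, -0.024]
ft_force: [-0.3, -0.6, 1.2]
width: 0.0003
time: 33.05
ee_pos: [0.4094, 0.2645, 0.3045]
eef_rot: [0.687, 0.721, 0.084, -0.022]
ft_force: [-0.3, -0.6, -0.2]
width: 0.0003
[0.40942035 0.26451934 0.30450022]
side [223 225] [245 242] [233.8 233. ]
[ 97 107 112 101  81  80 107 105  88  68  41  36  37  38  39  38  37  34
  39  40]
[ 96 103 108 105  83  82 114 112 106 105  74  49  38  39  36  37  37  38
  41  41]
[ 97 103 108 107  84  89 109 111 114 112 105  83  62  39  35  39  39  34
  43  41]
[101  98 107 104  81  83 104 108 107 110 105 101  92  37  41  39  41  44
  45  49]
[105 102 105 104  80  79  93  98  97  99 100  99  90  44  38  38  38  44
  44  47]
[111 109 117 109  65  69  81  85  84  85  85  79  61  35  46  39  47  48
  46  43]
jar changed px 7 of 1584
bottle changed px 42 of 1584
tub changed px 0 of 1584
scene [250 241] [270 253] [260.  246.6]
jar changed px 451 of 1584
bottle changed px 150 of 1584
tub changed px 0 of 1584
hole [321.03974732  70.46222613]
```

```bash
python3 -c "
from bench import r
print(r.close_job())"
```

```text
the job is handed in; nothing more can be done
None
```

I closed the hatch and pinned it, and handed the job in at about 33 s with the gripper clear of everything.

- **Hatch:** I pinched the black post and slid the hatch to its stop, where the force on the tool rose to about 14 N.
- **Pin:** It came up almost level in the jaws. I set its nose in the hole and levered it to the slant there. Then I pushed it in, through cheek, lug and cheek, and let go.
- **Seating:** The handle did not move on a second push with the grip tightened. After letting go I pushed its end with closed fingertips, and it stayed put at over 20 N.

**Last checks:**
- **Agreeing:** The pin's tip showed at the back of the fork within about 1–2 mm of where a seated pin should be. The picture taken just after closing, and the pictures after letting go, show the hatch shut.
- **Disagreeing:** In the wrist picture taken before the last push, the edge of the handle suggested a gap of 2–4 mm. I put this down to the handle's rounded edge and calibration error, because neither push moved the pin any further. The pin looked the same before and after the last push, so this is inferred, not seen.
- **Bystanders:** The side view shows the jar and tub unchanged and only a few changed pixels at the bottle. The scene view differed more at the jar and the bottle. I took this to be the arm or its shadow and did not check it further.

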